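Seat the loose crank on the hidden drive and clamp the brass box

ROBOT

A 6-joint arm with a two-finger parallel gripper is mounted at the origin on a cart in front of the work surface, level with it; the furniture and walls round the work are solid. World frame = base frame: x ahead of the robot, y to its left, z up, the work surface at z = 0. Lengths are in m, angles in rad, forces in N, time in s.
With the tool pointing down it reaches from about 0.375 to 0.825 m from the base axis. Payload 5.5 kg.
Tool frame: the origin (TCP) lies where the fingers leave the gripper's body, on its centre line; the fingertips stand 73 mm ahead of it and the grasp point (between the pads) lies 54 mm ahead of it; z points along the fingers, y is the line along which they close (so a half turn about z gives the same grasp; the last joint's range is limited). The gripper opens to 85 mm and grips with 20 to 120 N. Pads are 22 mm wide; open, the fingers measure 114 mm over their backs; the gripper's body (76 mm by 85 mm) begins 54 mm behind the grasp point. The pads swing forward as they close: fully open they stand 13 mm farther back than shut.
Start: joints at [1.338, 0.314, -0.047, 1.21, 0, 1.571], TCP at [0.138, 0.584, 0.304] pointing down, gripper open.
Joint ranges: [-2.67, 2.67], [-0.69, 1.73], [-1.03, 1.25], [-2.08, 2.16], [-1.42, 1.45], [-3.14, 3.14]. Speed limits (rad/s): [2.39, 2.39, 3.01, 3.14, 3.14, 3.14].

INTERFACE

Orientations are given as a 3x3 rotation matrix whose columns are the frame's x, y, z axes.
In Python, from cell import robot gives the robot as it stands.
- The arm moves only by the tool jog_arm, never from a script. Its argument "deltas" is a list of rows, each an object of numbers: "wx", "wy", "wz": the turn, a rotation vector about the tool's x, y, z in rad; "dx", "dy", "dz": the shift along the tool's x, y, z in m; "fingers": the finger opening in m, from 0 to 0.0854. In form: [{"wx": .., "wy": .., "wz": .., "dx": .., "dy": .., "dz": .., "fingers": ..}, ...]. A call has 1 to 20 rows; each row shifts and turns the commanded pose from where the row before left it, along the tool's axes as they then stand; what a row does not reach is not made up. A row lasts 1/8 s, in which the tool goes at most 62.5 mm and 10.7 degrees, less where a joint would pass 70% of its speed; a pose out of reach is approached as far as the arm can. A call with a gripper value outside its range is refused whole. The fingers move at their own pace and stop on an object; the grip force is fixed at half the most. Time passes only in rows, so rows that do not move let the fingers close. It gives the time, the measured TCP pose, the force, the opening and the grip force at its end, in the units of the state.
- robot.sense(): the state, without advancing time (a new reading comes with each control period).
- robot.capture(name): name is "side" or "top" or "wrist"; returns a dict with "image" (420x560x3 uint8, blue, green, red), "depth" (420x560 float32, m along the optical axis (not along the pixel's ray), 0 where there is no reading), "fx", "fy", "cx", "cy" (pixels), "world_from_camera" (4x4, takes a point from camera to world coordinates). Camera axes: x right, y down, z forward; pixel columns grow to the right and rows downward; lengths in m; the calibration is good to about 2 mm. A picture is of the moment at which its call begins.
- robot.sign_off(): hands the job in; it is judged then, once.
Trained networks look in a picture, given as the dict that the camera call returned (one of the last four; its "shot" number tells which), for a name from the list of things; names that differ only in an ending like _2 or _b are one class to them, and where a whole thing is asked for, a point or a joint stands for the part that bears it (a point fixed in the world has none). Each returns a list of dicts, best first, with "p" (0 to 1); they miss things now and then, are a little off and sometimes report something else, mostly with a low value. They report only what shows in the picture. A call takes as long as a camera call. They do not tell look-alikes from the thing itself.
- robot.search_frame(picture, name): "extent" ([centre column, centre row, width, height] in pixels, round what is visible of it).
- robot.outline_of(picture, name): "pixels" (420x560 bool, what is visible of it) and "extent" ([centre column, centre row, width, height] in pixels, round what is visible of it).
The state is a dict: "t": time; "q": joint angles; "dq": joint speeds; "joint_efforts": joint torques, N m; "ee_pos": TCP position; "tcp_rot": TCP orientation; "contact_force": force on the tool from outside, world axes, zero at the start; "torque": the same for the moment, N m; "gripper_width": finger opening in m; "grasp_force": force on a finger pad.
Only numpy, scipy, OpenCV 4.12 (cv2) and the standard library are available. Lean on these libraries where they do the work, as an engineer would, in place of code of your own. Each camera call takes 0.05 s, during which the arm holds its last target. There are 200 camera calls.

TASK

Take the loose crank out of its wooden rest, put it down the bore of the clamp and feel for the hidden square drive until the crank is fully home, pressing only lightly. Then turn it clockwise (seen from above) until the sprung pad of the jaw holds the round brass box in the V-shaped stop with the pad pushed in about half way, never right in. Move the jaw with the crank only, leave the crank seated, and leave the other things alone.

Things in the scene. Friction and masses are not known exactly. Their poses are not given: they have to be found in the camera images.
- crank: Loose balanced crank, 0.25 kg, upright. Origin: centre of its lower end; z up along the shaft, x along the arm to the handle. From below: 18 mm square drive end (z 0-12 mm, faces square to x and y), round shaft 26 mm thick (z 12-62), flat arm (z 60-74) from a round counterweight (x = -39 mm) to x = 77 mm, with a fixed upright handle 15 mm thick at x = 68 mm (z 76-108), square hub on the axis (z 71-113).
- crank_hub (a point): On the crank's axis, 96 mm above its lower end, in the middle of the square hub to grip: 24 x 24 mm, 42 mm tall, its faces square to the crank's x and y; the arm lies 22 mm below this point. Same axes as the crank.
- rest_block: Fixed wooden block, 64 x 64 mm, 48 mm tall, origin at the centre of its underside. The crank's shaft stands in its 29 mm hole, the crank's lower end 3 mm above the counter, so the crank is lifted straight up by 50 mm or more to come free.
- bore_mouth (a point): Centre of the mouth of the clamp's upright bore, on top of the dark steel gearbox (64 x 64 mm, top 68 mm above the counter). Bore 27.2 mm wide, 3 mm chamfer. 40 mm below this point is the face of a rotary drive with a 19.6 mm square socket; a crank that does not line up stands on that face, one that does drops on to 52 mm and is fully home, its arm then 8 mm above the gearbox.
- clamp: Fixed crank clamp. Origin on the counter under its base plate (210 x 84 x 12 mm); x points from the gearbox (x = -75 mm) to the V stop. The drive's angle is hidden and repeats every 90 degrees; the crank must line up within about 5 degrees and has 5 degrees play each way. Clockwise from above closes the jaw, 15 mm per rad; friction 0.1 N m, it stays where left. Hard pressing drags it round.
- jaw: Sliding steel jaw of the clamp, 18 x 64 x 30 mm, carrying the sprung pad. Its origin lies 12 mm above the counter, on the clamp's centre line, 4 mm behind (towards the gearbox) the pad's front face when the pad is not pushed in. It starts at the clamp's origin.
- pad (a joint): How far the aluminium pad in front of the jaw has been pushed back into the jaw, m: 0 free, 0.008 right in. Its spring is 900 N/m, so half way is 3.6 N, which adds 0.054 N m to the crank's torque.
- v_stop: Fixed steel V-shaped stop on the base plate, 26 mm tall; origin on the base plate where the centre of the round box lies when it touches both faces of the V; x points away from the jaw. Its distance along the clamp varies.
- brass_box: Round brass box, 45 mm across, 23 mm tall, 45 g, loose on the clamp's base plate (12 mm above the counter), between pad and V stop, with a few mm to spare. Origin at the centre of its underside. The closing pad pushes it into the V.
- parts_cup: Bystander: shallow round cup, 68 mm across, 12 mm tall, origin at the centre of its underside.
- oil_bottle: Bystander: small bottle, 44 mm across, 72 mm tall, origin at the centre of its underside.
- tweezers: Bystander: fine tweezers lying flat, 118 mm long, origin at the middle of the underside.
Mind the look-alikes: they are no part of the job. What is shaped like the brass_box but pink or turquoise is not meant.

How it is judged:
By the outcome, as a careful person would: the job done as asked, in the order asked, and still so for the second after the job is handed in, with the robot touching nothing.
It also fails if it takes over 64 s, if anything falls off the work surface, if the arm or the gripper's body presses on something with over 40 N, if the wrist force passes 120 N, or if a joint passes its speed limit or range.

## Working session

There is one attempt and no reset: what is moved stays moved. The work goes in short steps, Python scripts to look and compute and a tool call to move; the robot and the scene stay as the last step left them, time stands still between calls to the robot, and variables do not carry over. Pictures are saved under pics/ and viewed, at most 10 in all, crops included, and the job is handed in when it is done.

Besides the shell and the picture viewer there is one more tool, called after "Call:" by a JSON object that holds its "method" and its "body". jog_arm: Moves the arm, as the interface text tells. Its arguments: {"type":"object","properties":{"deltas":{"type":"array","items":{"type":"object","properties":{"wx":{"type":"number"},"wy":{"type":"number"},"wz":{"type":"number"},"dx":{"type":"number"},"dy":{"type":"number"},"dz":{"type":"number"},"fingers":{"type":"number"}}}}},"required":["deltas"]}

```bash
mkdir -p pics
cat > h.py <<'E'
import numpy as np, cv2
from cell import robot
def pts(p,mask=None):
    d=p["depth"]; v,u=np.nonzero((d>0)&(mask if mask is not None else True))
    z=d[v,u]; c=np.stack([(u-p["cx"])/p["fx"]*z,(v-p["cy"])/p["fy"]*z,z,np.ones_like(z)])
    return (p["world_from_camera"]@c)[:3].T,u,v
E
python3 - <<'E'
from h import *
for n in ["top","side"]:
    p=robot.capture(n); cv2.imwrite(f"pics/{n}1.png",p["image"])
    print(n,p["fx"],np.round(p["world_from_camera"],3).tolist())
    for o in ["crank","rest_block","clamp","jaw","v_stop","brass_box","oil_bottle","parts_cup","tweezers","pad"]:
        for r in robot.outline_of(p,o)[:3]:
            P,_,_=pts(p,r["pixels"])
            if len(P): print(o,round(r["p"],2),np.round(r["extent"]),np.round(np.median(P,0),3),np.round(P.min(0),3),np.round(P.max(0),3))
s=robot.sense();print(s)
E
```

```text
top 478.05370483943324 [[0.017, -0.985, 0.173, 0.335], [-1.0, -0.018, -0.003, 0.165], [0.006, -0.173, -0.985, 1.072], [0.0, 0.0, 0.0, 1.0]]
crank 0.96 [182. 249.  35.  46.] [0.449 0.368 0.076] [ 0.391  0.338 -0.004] [0.492 0.425 0.119]
crank 0.19 [282. 213.  57.  96.] [0.513 0.172 0.027] [ 0.432  0.096 -0.004] [0.65  0.232 0.074]
rest_block 0.66 [192. 245.  31.  33.] [0.448 0.345 0.047] [ 0.423  0.329 -0.004] [0.492 0.399 0.07 ]
clamp 0.66 [285. 213.  57.  95.] [0.519 0.171 0.021] [ 0.429  0.091 -0.006] [0.653 0.232 0.074]
jaw 0.72 [281. 210.  32.  23.] [0.531 0.168 0.04 ] [0.509 0.137 0.007] [0.56  0.2   0.068]
jaw 0.37 [204. 146.  26.  24.] [0.677 0.342 0.049] [ 0.664  0.325 -0.001] [0.706 0.369 0.077]
v_stop 0.59 [295. 179.  26.  19.] [0.615 0.136 0.036] [0.596 0.111 0.011] [0.635 0.167 0.043]
brass_box 0.91 [292. 190.  15.  23.] [0.585 0.149 0.034] [0.564 0.126 0.006] [0.616 0.172 0.04 ]
brass_box 0.76 [388. 139.  22.  18.] [ 0.71  -0.079  0.021] [ 0.69  -0.104 -0.   ] [ 0.742 -0.059  0.028]
brass_box 0.61 [333. 137.  22.  21.] [0.713 0.054 0.022] [0.694 0.033 0.001] [0.739 0.075
[... 1887 characters left out ...]
  4.58140240e-06,  1.57081188e+00]), 'dq': array([-0.0001345 ,  0.00051197, -0.00110013, -0.0015318 , -0.00124636,
       -0.00038269]), 'joint_efforts': array([ 5.99909181e-04, -5.39477742e+01,  3.40054071e+01,  1.74456076e-03,
        5.61052900e-05, -1.16448973e-06]), 'ee_pos': array([0.1384324 , 0.58379731, 0.30389906]), 'tcp_rot': array([[-9.73014678e-01,  2.30743227e-01, -7.19216472e-06],
       [ 2.30743227e-01,  9.73014678e-01, -1.04742565e-05],
       [ 4.58121810e-06, -1.18511486e-05, -1.00000000e+00]]), 'contact_force': array([-0.39964103,  0.63319197, -0.1099863 ]), 'torque': array([-0.03397066,  0.02644613, -0.02631925]), 'grasp_force': 0.0, 'gripper_width': 0.08526149927244256}
```

Run:
```python
from h import *
import cv2
a=cv2.imread("pics/top1.png")[110:330,130:410]; cv2.imwrite("pics/a.png",cv2.resize(a,None,fx=2.8,fy=2.7,interpolation=cv2.INTER_CUBIC))
p=robot.capture("top");P,u,v=pts(p)
def pr(n,m):
    Q=P[m]; 
    if len(Q)<3: print(n,len(Q));return
    r=cv2.minAreaRect(Q[:,:2].astype(np.float32)*1000); print(n,len(Q),np.round(Q.mean(0),4),r)
near=lambda x,y,r:np.hypot(P[:,0]-x,P[:,1]-y)<r
pr("rest",near(.45,.355,.07)&(abs(P[:,2]-.048)<.004))
pr("arm",near(.45,.355,.12)&(abs(P[:,2]-.077)<.004))
pr("hub/handle",near(.45,.355,.12)&(P[:,2]>.105))
for q,x,y,z in zip(*( [0]*999,),*(P[near(.45,.355,.12)&(P[:,2]>.105)].T)): print(np.round([x,y,z],3),end=' ')
pr("gear",near(.47,.19,.08)&(abs(P[:,2]-.068)<.004))
pr("jaw",near(.53,.168,.05)&(abs(P[:,2]-.042)<.003))
pr("box",near(.587,.148,.03)&(abs(P[:,2]-.035)<.002))
pr("base",near(.54,.168,.14)&(abs(P[:,2]-.012)<.003))
```

```text
rest 422 [0.4538 0.3576 0.0475] ((458.4862060546875, 363.82135009765625), (64.43293762207031, 63.982093811035156), 83.68943786621094)
arm 307 [0.449  0.3684 0.0756] ((440.31756591796875, 370.28277587890625), (28.99663734436035, 113.90910339355469), 63.557308197021484)
hub/handle 191 [0.4466 0.3693 0.1136] ((431.27703857421875, 379.1408386230469), (23.9439697265625, 86.60674285888672), 60.013816833496094)
[0.473 0.367 0.116] [0.473 0.365 0.114] [0.471 0.369 0.115] [0.471 0.366 0.118] [0.471 0.365 0.113] [0.471 0.363 0.114] [0.469 0.371 0.114] [0.469 0.369 0.114] [0.469 0.367 0.116] [0.469 0.364 0.119] [0.469 0.363 0.114] [0.469 0.361 0.114] [0.469 0.359 0.113] [0.467 0.371 0.116] [0.467 0.369 0.115] [0.467 0.367 0.116] [0.467 0.364 0.117] [0.466 0.362 0.119] [0.467 0.36  0.117] [0.468 0.359 0.112] [0.467 0.357 0.116] [0.465 0.373 0.114] [0.464 0.37  0.118] [0.465 0.368 0.116] [0.465 0.366 0.117] [0.465 0.365 0.112] [0.465 0.363 0.115] [0.465 0.361 0.113] [0.465 0.359 0.116] [0.465 0.356 0.118] [0.465 0.355 0.114] [0.465 0.352 0.118] [0.462 0.374 0.118] [0.463 0.372 0.117] [0.462 0.37 
[... 2955 characters left out ...]
0.398 0.11 ] [0.396 0.395 0.114] [0.397 0.394 0.109] [0.397 0.393 0.105] [0.395 0.401 0.107] [0.395 0.399 0.106] [0.394 0.396 0.11 ] [0.393 0.399 0.105] [0.393 0.397 0.107] gear 752 [0.4755 0.1835 0.0675] ((475.8753967285156, 183.43936157226562), (64.0578842163086, 64.66598510742188), 73.40570068359375)
jaw 232 [0.5292 0.1678 0.0422] ((528.3546142578125, 170.8549346923828), (62.73488235473633, 79.65178680419922), 33.32898712158203)
box 216 [0.5881 0.1504 0.0347] ((590.4515991210938, 149.23468017578125), (46.81376647949219, 50.13905715942383), 62.24505615234375)
base 881 [0.5468 0.1574 0.0118] ((522.5439453125, 153.48252868652344), (230.26507568359375, 217.65733337402344), 35.368141174316406)
```

View pics/a.png

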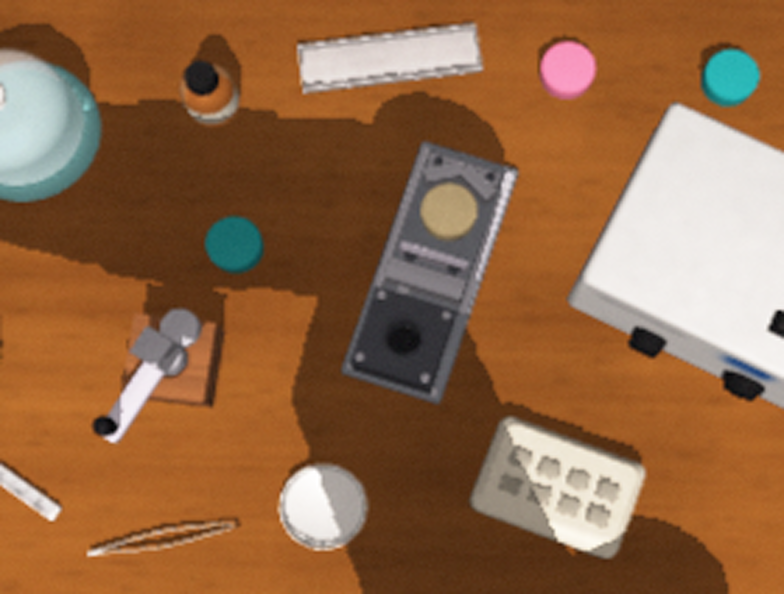

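The crop shows the crank hub at (165,350) and its handle at (105,427). The bore is at (403,338) and the real brass box is inside the clamp at (448,210). The pink and turquoise discs are decoys.

Call:
{"method": "jog_arm", "body": {"deltas": [{"dx":-0.045,"dy":-0.0175},{"dx":-0.045,"dy":-0.0175},{"dx":-0.045,"dy":-0.0175},{"dx":-0.045,"dy":-0.0175},{"dx":-0.045,"dy":-0.0175},{"dx":-0.045,"dy":-0.0175},{"dx":-0.045,"dy":-0.0175},{"dx":-0.045,"dy":-0.0175},{"wz":-0.17},{"wz":-0.17},{"wz":-0.17},{"wz":-0.17},{"wz":-0.17},{"wz":-0.17},{"wz":-0.17},{"wz":-0.17},{"wz":-0.17},{"wz":-0.17},{"wz":-0.17},{"wz":-0.17}]}}

```text
schema error: expected keys wx, wy, wz, dx, dy, dz, fingers
```

Call:
{"method": "jog_arm", "body": {"deltas": [{"wz":-0.17},{"wz":-0.17},{"wz":-0.17},{"wz":-0.17},{"wz":-0.14},{}]}}

```text
schema error: expected keys wx, wy, wz, dx, dy, dz, fingers
```

```bash
cat >> h.py <<'E'
def st():
    s=robot.sense(); R=s["tcp_rot"]
    print("t",round(s["t"],2),"pos",np.round(s["ee_pos"],4),"xyaw",round(np.degrees(np.arctan2(R[1,0],R[0,0])),2),"tilt",np.round(R[2,:2],4),"q6",np.round(np.degrees(s["q"][5]),1),"F",np.round(s["contact_force"],2),"T",np.round(s["torque"],3),"w",round(s["gripper_width"],4),round(s["grasp_force"],1));return s
E
python3 - <<'E'
from h import *
s=st()
p=robot.capture("wrist"); cv2.imwrite("pics/w1.png",p["image"]);P,u,v=pts(p)
near=lambda x,y,r:np.hypot(P[:,0]-x,P[:,1]-y)<r
def pr(n,m):
    Q=P[m]
    if len(Q)<3: print(n,len(Q));return
    print(n,len(Q),np.round(Q.mean(0),4),cv2.minAreaRect(Q[:,:2].astype(np.float32)*1000))
pr("rest",near(.458,.363,.06)&(abs(P[:,2]-.048)<.004))
pr("hub",near(.458,.363,.03)&(abs(P[:,2]-.116)<.003))
pr("handle",near(.40,.397,.03)&(abs(P[:,2]-.111)<.003))
pr("gear",near(.476,.183,.06)&(abs(P[:,2]-.068)<.003))
E
```

```text
t 1.15 pos [0.1384 0.5838 0.3039] xyaw 166.66 tilt [-0.  0.] q6 90.0 F [ 0.05 -0.15  0.11] T [ 0.007 -0.012 -0.047] w 0.0855 0.0
rest 0
hub 0
handle 0
gear 0
```

View pics/w1.png

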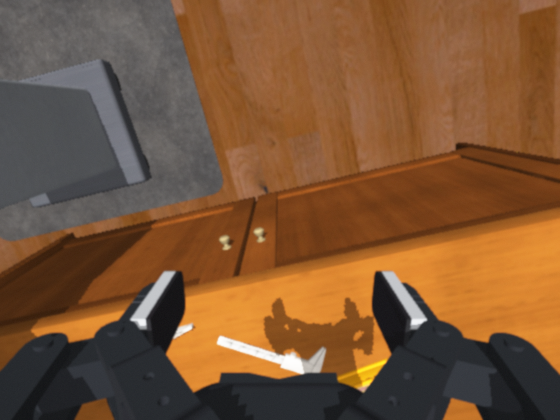

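The jog rows need every key, so the arm hasn't moved. The wrist view shows the counter edge and the fingers near (150,310) and (400,310).

Call:
{"method": "jog_arm", "body": {"deltas": [{"wx":0,"wy":0,"wz":0,"dx":-0.045,"dy":-0.0175,"dz":0,"fingers":0.085},{"wx":0,"wy":0,"wz":0,"dx":-0.045,"dy":-0.0175,"dz":0,"fingers":0.085},{"wx":0,"wy":0,"wz":0,"dx":-0.045,"dy":-0.0175,"dz":0,"fingers":0.085},{"wx":0,"wy":0,"wz":0,"dx":-0.045,"dy":-0.0175,"dz":0,"fingers":0.085},{"wx":0,"wy":0,"wz":0,"dx":-0.045,"dy":-0.0175,"dz":0,"fingers":0.085},{"wx":0,"wy":0,"wz":0,"dx":-0.045,"dy":-0.0175,"dz":0,"fingers":0.085},{"wx":0,"wy":0,"wz":0,"dx":-0.045,"dy":-0.0175,"dz":0,"fingers":0.085},{"wx":0,"wy":0,"wz":0,"dx":-0.045,"dy":-0.0175,"dz":0,"fingers":0.085},{"wx":0,"wy":0,"wz":-0.17,"dx":0,"dy":0,"dz":0,"fingers":0.085},{"wx":0,"wy":0,"wz":-0.17,"dx":0,"dy":0,"dz":0,"fingers":0.085},{"wx":0,"wy":0,"wz":-0.17,"dx":0,"dy":0,"dz":0,"fingers":0.085},{"wx":0,"wy":0,"wz":-0.17,"dx":0,"dy":0,"dz":0,"fingers":0.085},{"wx":0,"wy":0,"wz":-0.17,"dx":0,"dy":0,"dz":0,"fingers":0.085},{"wx":0,"wy":0,"wz":-0.17,"dx":0,"dy":0,"dz":0,"fingers":0.085},{"wx":0,"wy":0,"wz":-0.17,"dx":0,"dy":0,"dz":0,"fingers":0.085},{"wx":0,"wy":0,"wz":-0.17,"dx":0,"dy":0,"dz":0,"fingers":0.085},{"wx":0,"wy":0,"wz":-0.17,"dx":0,"dy":0,"dz":0,"fingers":0.085},{"wx":0,"wy":0,"wz":-0.17,"dx":0,"dy":0,"dz":0,"fingers":0.085},{"wx":0,"wy":0,"wz":-0.17,"dx":0,"dy":0,"dz":0,"fingers":0.085},{"wx":0,"wy":0,"wz":0,"dx":0,"dy":0,"dz":0,"fingers":0.085}]}}

```text
t: 3.7
ee_pos: [0.4564, 0.3645, 0.3039]
tcp_rot: [[0.065, -0.998, -0.0], [-0.998, -0.065, -0.0], [0.0, 0.0, -1.0]]
contact_force: [-0.0, -1.1, -0.9]
gripper_width: 0.0851
grasp_force: 0.0
```

```bash
cat > w.py <<'E'
from h import *
import sys
s=st()
p=robot.capture("wrist"); cv2.imwrite(sys.argv[1],p["image"]);P,u,v=pts(p)
near=lambda x,y,r:np.hypot(P[:,0]-x,P[:,1]-y)<r
def pr(n,m):
    Q=P[m]
    if len(Q)<3: print(n,len(Q));return
    print(n,len(Q),np.round(Q.mean(0),4),cv2.minAreaRect(Q[:,:2].astype(np.float32)*1000))
pr("rest",near(.458,.363,.06)&(abs(P[:,2]-.048)<.004))
pr("hub",near(.458,.363,.03)&(abs(P[:,2]-.116)<.003))
pr("handle",near(.40,.397,.03)&(abs(P[:,2]-.111)<.003))
pr("gear",near(.476,.183,.06)&(abs(P[:,2]-.068)<.003))
pr("boretop",near(.476,.183,.03)&(P[:,2]<.06))
E
python3 w.py pics/w2.png
```

```text
t 3.7 pos [0.4564 0.3645 0.3039] xyaw -86.3 tilt [0. 0.] q6 -55.1 F [-0.04 -1.06 -0.9 ] T [0.008 0.049 0.013] w 0.0851 0.0
rest 1769 [0.458  0.3538 0.0481] ((461.61785888671875, 363.51214599609375), (64.56926727294922, 64.02043914794922), 83.82453155517578)
hub 796 [0.4617 0.3626 0.1159] ((461.7459716796875, 363.27410888671875), (24.369186401367188, 24.110790252685547), 59.21482849121094)
handle 141 [0.4036 0.3969 0.1106] ((403.79327392578125, 397.2776794433594), (11.06811237335205, 11.777359008789062), 84.14965057373047)
gear 1257 [0.4761 0.2097 0.0681] ((484.0626525878906, 212.72300720214844), (65.22632598876953, 21.785587310791016), 1.3430753946304321)
boretop 36 [0.4488 0.1934 0.0239] ((448.3465881347656, 192.82196044921875), (12.497057914733887, 0.9641472697257996), 71.97775268554688)
```

Call:
{"method": "jog_arm", "body": {"deltas": [{"wx":0,"wy":0,"wz":-0.162,"dx":0,"dy":0,"dz":0,"fingers":0.085},{"wx":0,"wy":0,"wz":-0.162,"dx":0,"dy":0,"dz":0,"fingers":0.085},{"wx":0,"wy":0,"wz":-0.162,"dx":0,"dy":0,"dz":0,"fingers":0.085},{"wx":0,"wy":0,"wz":-0.162,"dx":0,"dy":0,"dz":0,"fingers":0.085},{"wx":0,"wy":0,"wz":-0.162,"dx":0,"dy":0,"dz":0,"fingers":0.085},{"wx":0,"wy":0,"wz":-0.162,"dx":0.004,"dy":-0.001,"dz":0,"fingers":0.085},{"wx":0,"wy":0,"wz":0,"dx":0,"dy":0,"dz":0.04,"fingers":0.085},{"wx":0,"wy":0,"wz":0,"dx":0,"dy":0,"dz":0.04,"fingers":0.085},{"wx":0,"wy":0,"wz":0,"dx":0,"dy":0,"dz":0.02,"fingers":0.085},{"wx":0,"wy":0,"wz":0,"dx":0,"dy":0,"dz":0,"fingers":0.085}]}}

```text
t: 5.0
ee_pos: [0.4592, 0.362, 0.2022]
tcp_rot: [[0.86, -0.51, -0.003], [-0.51, -0.86, -0.002], [-0.001, 0.003, -1.0]]
contact_force: [-0.5, -0.3, 0.1]
gripper_width: 0.085
grasp_force: 0.0
```

```bash
python3 w.py pics/w3.png
```

```text
t 5.0 pos [0.4592 0.362  0.2022] xyaw -30.63 tilt [-0.0013  0.0034] q6 -111.1 F [-0.52 -0.28  0.09] T [-0.056 -0.044  0.018] w 0.085 0.0
rest 3597 [0.4648 0.3603 0.048 ] ((461.6099853515625, 363.0141296386719), (64.07860565185547, 64.66838836669922), 83.90929412841797)
hub 1836 [0.4628 0.3623 0.1159] ((461.88720703125, 362.8011474609375), (24.005325317382812, 24.14873504638672), 59.8510856628418)
handle 274 [0.4044 0.3967 0.1104] ((403.87200927734375, 396.7984313964844), (11.186362266540527, 11.642256736755371), 6.564842224121094)
gear 8203 [0.4822 0.1928 0.0679] ((481.56170654296875, 190.0863037109375), (51.031734466552734, 64.6543960571289), 73.34703826904297)
boretop 1498 [0.4757 0.1717 0.0457] ((475.0718994140625, 170.35447692871094), (23.988937377929688, 26.879318237304688), 71.5776138305664)
```

View pics/w3.png

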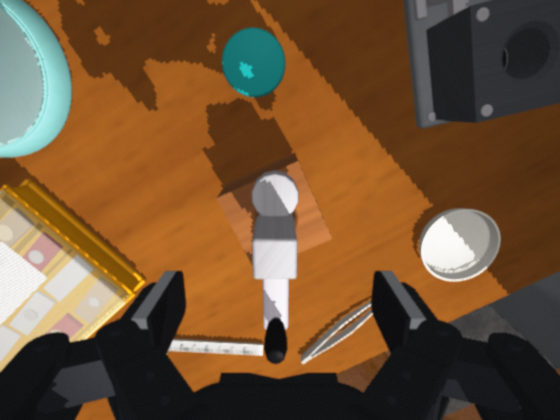

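The hub top is at about (275,258) in the wrist view and square to the fingers, whose pads are at x = 185 and 375. I'll descend and grip.

Call:
{"method": "jog_arm", "body": {"deltas": [{"wx":0,"wy":0,"wz":0,"dx":0.002,"dy":-0.0015,"dz":0.015,"fingers":0.085},{"wx":0,"wy":0,"wz":0,"dx":0,"dy":0,"dz":0.016,"fingers":0.085},{"wx":0,"wy":0,"wz":0,"dx":0,"dy":0,"dz":0.016,"fingers":0.06},{"wx":0,"wy":0,"wz":0,"dx":0,"dy":0,"dz":0,"fingers":0.04},{"wx":0,"wy":0,"wz":0,"dx":0,"dy":0,"dz":0,"fingers":0.03},{"wx":0,"wy":0,"wz":0,"dx":0,"dy":0,"dz":0,"fingers":0.01},{"wx":0,"wy":0,"wz":0,"dx":0,"dy":0,"dz":0,"fingers":0.01},{"wx":0,"wy":0,"wz":0,"dx":0,"dy":0,"dz":0,"fingers":0.01},{"wx":0,"wy":0,"wz":0,"dx":0,"dy":0,"dz":0,"fingers":0.01}]}}

```text
t: 6.18
ee_pos: [0.4628, 0.3632, 0.1574]
tcp_rot: [[0.862, -0.508, 0.001], [-0.508, -0.862, 0.0], [0.0, -0.001, -1.0]]
contact_force: [-1.1, -0.4, 3.7]
gripper_width: 0.0235
grasp_force: 59.4
```

```bash
python3 w.py pics/w4.png
```

```text
t 6.17 pos [0.4628 0.3632 0.1574] xyaw -30.5 tilt [ 0.0004 -0.0007] q6 -111.4 F [-1.11 -0.42  3.73] T [-0.171  0.072 -0.027] w 0.0235 59.4
rest 4164 [0.4698 0.3572 0.048 ] ((461.75213623046875, 363.11004638671875), (64.26103973388672, 64.47773742675781), 83.9281997680664)
hub 3507 [0.4647 0.3625 0.1158] ((462.85284423828125, 363.3800964355469), (49.808509826660156, 25.42354393005371), 58.53092575073242)
handle 0
gear 3536 [0.485  0.2104 0.0678] ((484.3878173828125, 209.91342163085938), (12.426795959472656, 58.22490310668945), 73.60918426513672)
boretop 0
```

Call:
{"method": "jog_arm", "body": {"deltas": [{"wx":0,"wy":0,"wz":0,"dx":0,"dy":0,"dz":-0.01,"fingers":0.01},{"wx":0,"wy":0,"wz":0,"dx":0,"dy":0,"dz":-0.02,"fingers":0.01},{"wx":0,"wy":0,"wz":0,"dx":0,"dy":0,"dz":-0.03,"fingers":0.01},{"wx":0,"wy":0,"wz":0,"dx":0,"dy":0,"dz":-0.03,"fingers":0.01},{"wx":0,"wy":0,"wz":0,"dx":0,"dy":0,"dz":0,"fingers":0.01},{"wx":0,"wy":0,"wz":0,"dx":0.0135,"dy":0.018,"dz":0,"fingers":0.01},{"wx":0,"wy":0,"wz":0,"dx":0.0135,"dy":0.018,"dz":0,"fingers":0.01},{"wx":0,"wy":0,"wz":0,"dx":0.0135,"dy":0.018,"dz":0,"fingers":0.01},{"wx":0,"wy":0,"wz":0,"dx":0.0135,"dy":0.018,"dz":0,"fingers":0.01},{"wx":0,"wy":0,"wz":0,"dx":0,"dy":0,"dz":0,"fingers":0.01}]}}

```text
t: 7.48
ee_pos: [0.4727, 0.2713, 0.2469]
tcp_rot: [[0.86, -0.51, -0.0], [-0.51, -0.86, -0.0], [-0.0, 0.001, -1.0]]
contact_force: [0.2, 0.5, -2.5]
gripper_width: 0.0231
grasp_force: 59.6
```

```bash
python3 w.py pics/w5.png
python3 - <<'E'
from h import *
p=robot.capture("side"); cv2.imwrite("pics/s5.png",p["image"])
E
```

```text
t 7.47 pos [0.4727 0.2713 0.2469] xyaw -30.67 tilt [-0.0001  0.0006] q6 -119.5 F [ 0.18  0.52 -2.48] T [0.074 0.006 0.024] w 0.0231 59.6
rest 3539 [0.4658 0.3637 0.048 ] ((461.5396423339844, 363.0094909667969), (65.21471405029297, 64.6384048461914), 84.01081848144531)
hub 0
handle 0
gear 6266 [0.4805 0.182  0.068 ] ((479.1128234863281, 182.57278442382812), (64.64737701416016, 64.3492431640625), 73.0272445678711)
boretop 902 [0.4734 0.1778 0.0368] ((473.13916015625, 178.74798583984375), (22.359859466552734, 26.89992332458496), 31.730043411254883)
```

View pics/w5.png

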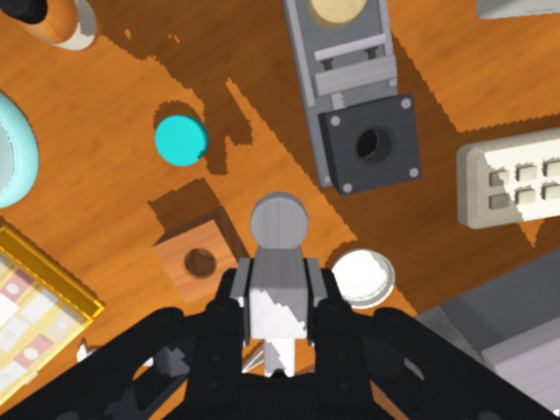

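The wrist view shows the crank held square, its counterweight at (280,220), with the bore clearly visible at (373,143) and the rest empty. I'll use the counterweight to find the crank's axis in the tool frame.

Run:
```python
from h import *
s=robot.sense();p=robot.capture("wrist");P,u,v=pts(p)
T=(P-s["ee_pos"])@s["tcp_rot"]
m=(T[:,2]>.02)&(T[:,2]<.12)&(abs(T[:,1])<.03)&(abs(T[:,0])<.08)
h=np.histogram(T[m,2],bins=np.arange(.02,.122,.004));print([(round(b,3),c) for c,b in zip(*h) if c>20])
for lo,hi in [(.074,.086)]:
    c=m&(T[:,2]>lo)&(T[:,2]<hi)&(T[:,0]>.014)
    z=np.median(T[c,2]);c&=abs(T[:,2]-z)<.003;print("z",z,c.sum(),cv2.minEnclosingCircle(T[c][:,:2].astype(np.float32)*1000),T[c].min(0),T[c].max(0))
mm=m&(T[:,2]<.045)&(abs(T[:,1])<.0115);print("hubtop",T[mm].min(0),T[mm].max(0),np.percentile(T[mm],[2,98],axis=0))
```

```text
[(np.float64(0.02), np.int64(745)), (np.float64(0.024), np.int64(850)), (np.float64(0.028), np.int64(522)), (np.float64(0.032), np.int64(739)), (np.float64(0.036), np.int64(326)), (np.float64(0.04), np.int64(3344)), (np.float64(0.044), np.int64(631)), (np.float64(0.048), np.int64(534)), (np.float64(0.052), np.int64(508)), (np.float64(0.056), np.int64(489)), (np.float64(0.06), np.int64(429)), (np.float64(0.064), np.int64(328)), (np.float64(0.068), np.int64(206)), (np.float64(0.072), np.int64(235)), (np.float64(0.076), np.int64(749)), (np.float64(0.08), np.int64(3039)), (np.float64(0.084), np.int64(176)), (np.float64(0.088), np.int64(92))]
z 0.08051592757357028 2347 ((23.338930130004883, -0.29708895087242126), 15.020730972290039) [ 0.01400715 -0.01484339  0.07846711] [0.03835919 0.01441985 0.0834623 ]
hubtop [-0.0128526  -0.0114994   0.03375633] [0.0123857  0.01148488 0.0449852 ] [[-0.01129293 -0.01098487  0.0361874 ]
 [ 0.01149604  0.01119124  0.0442152 ]]
```

Call:
{"method": "jog_arm", "body": {"deltas": [{"wx":0,"wy":0,"wz":0,"dx":0.0128,"dy":0.0182,"dz":0,"fingers":0.01},{"wx":0,"wy":0,"wz":0,"dx":0.0128,"dy":0.0182,"dz":0,"fingers":0.01},{"wx":0,"wy":0,"wz":0,"dx":0.0128,"dy":0.0182,"dz":0,"fingers":0.01},{"wx":0,"wy":0,"wz":0,"dx":0.0128,"dy":0.0182,"dz":0,"fingers":0.01},{"wx":0,"wy":0,"wz":0,"dx":0,"dy":0,"dz":0.01,"fingers":0.01},{"wx":0,"wy":0,"wz":0,"dx":0,"dy":0,"dz":0.01,"fingers":0.01},{"wx":0,"wy":0,"wz":0,"dx":0,"dy":0,"dz":0,"fingers":0.01},{"wx":0,"wy":0,"wz":0,"dx":0,"dy":0,"dz":0,"fingers":0.01}]}}

```text
t: 8.62
ee_pos: [0.4796, 0.1853, 0.2268]
tcp_rot: [[0.862, -0.507, -0.0], [-0.507, -0.862, -0.0], [-0.0, 0.0, -1.0]]
contact_force: [-0.5, 0.3, -3.1]
gripper_width: 0.023
grasp_force: 59.7
```

Run:
```python
from h import *
s=st();p=robot.capture("side");i=p["image"];cv2.imwrite("pics/s6.png",cv2.resize(i[100:260,160:360],None,fx=4,fy=3.75,interpolation=cv2.INTER_CUBIC))
```

```text
t 8.62 pos [0.4796 0.1853 0.2268] xyaw -30.45 tilt [-0.0002  0.0002] q6 -128.4 F [-0.51  0.32 -3.12] T [-0.018  0.001 -0.016] w 0.023 59.7
```

View pics/s6.png

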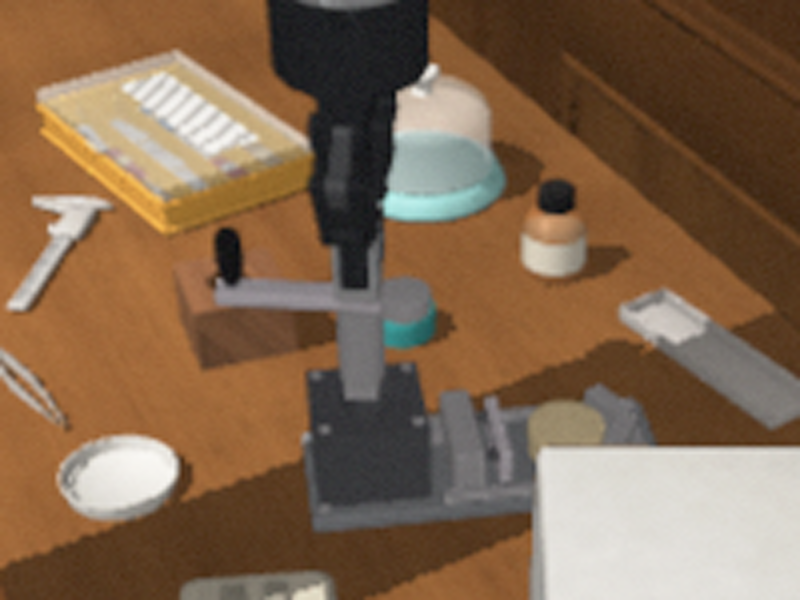

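The side view shows the upright crank hanging just over the gearbox at (360,390). I'll correct y by 2.6 mm and start down.

Call:
{"method": "jog_arm", "body": {"deltas": [{"wx":0,"wy":0,"wz":0,"dx":0.0013,"dy":0.0022,"dz":0,"fingers":0.01},{"wx":0,"wy":0,"wz":0,"dx":0,"dy":0,"dz":0.003,"fingers":0.01},{"wx":0,"wy":0,"wz":0,"dx":0,"dy":0,"dz":0.003,"fingers":0.01},{"wx":0,"wy":0,"wz":0,"dx":0,"dy":0,"dz":0.002,"fingers":0.01},{"wx":0,"wy":0,"wz":0,"dx":0,"dy":0,"dz":0,"fingers":0.01}]}}

```text
t: 9.3
ee_pos: [0.4796, 0.1822, 0.2186]
tcp_rot: [[0.862, -0.508, -0.0], [-0.508, -0.862, -0.0], [-0.0, 0.0, -1.0]]
contact_force: [0.1, -1.4, -3.6]
gripper_width: 0.0232
grasp_force: 59.7
```

```bash
python3 -c "
from h import *
st()"
```

```text
t 9.3 pos [0.4796 0.1822 0.2186] xyaw -30.5 tilt [-0.0003  0.0004] q6 -128.7 F [ 0.13 -1.38 -3.62] T [-0.033 -0.031 -0.044] w 0.0232 59.7
```

Call:
{"method": "jog_arm", "body": {"deltas": [{"wx":0,"wy":0,"wz":0,"dx":0,"dy":0,"dz":0.002,"fingers":0.01},{"wx":0,"wy":0,"wz":0,"dx":0,"dy":0,"dz":0.002,"fingers":0.01},{"wx":0,"wy":0,"wz":0,"dx":0,"dy":0,"dz":0.002,"fingers":0.01},{"wx":0,"wy":0,"wz":0,"dx":0,"dy":0,"dz":0,"fingers":0.01}]}}

```text
t: 9.8
ee_pos: [0.4796, 0.1823, 0.2127]
tcp_rot: [[0.862, -0.508, -0.0], [-0.508, -0.862, -0.0], [-0.0, 0.0, -1.0]]
contact_force: [-1.0, -0.7, -2.3]
gripper_width: 0.023
grasp_force: 59.7
```

```bash
python3 -c "
from h import *
st()"
```

```text
t 9.8 pos [0.4796 0.1823 0.2127] xyaw -30.5 tilt [-0.0002  0.0003] q6 -128.7 F [-1.04 -0.7  -2.28] T [ 0.05  -0.009  0.024] w 0.023 59.7
```

Call:
{"method": "jog_arm", "body": {"deltas": [{"wx":0,"wy":0,"wz":0,"dx":0,"dy":0,"dz":0.002,"fingers":0.01},{"wx":0,"wy":0,"wz":0,"dx":0,"dy":0,"dz":0.002,"fingers":0.01},{"wx":0,"wy":0,"wz":0,"dx":0,"dy":0,"dz":0.002,"fingers":0.01},{"wx":0,"wy":0,"wz":0,"dx":0,"dy":0,"dz":0,"fingers":0.01}]}}

```text
t: 10.3
ee_pos: [0.4796, 0.1823, 0.2067]
tcp_rot: [[0.862, -0.508, -0.0], [-0.508, -0.862, -0.0], [-0.0, 0.0, -1.0]]
contact_force: [-0.1, -0.2, -2.3]
gripper_width: 0.0233
grasp_force: 59.7
```

```bash
python3 -c "
from h import *
st()"
```

```text
t 10.3 pos [0.4796 0.1823 0.2067] xyaw -30.5 tilt [-0.0003  0.0003] q6 -128.7 F [-0.11 -0.15 -2.28] T [-0.008 -0.021  0.049] w 0.0233 59.7
```

Shaft is in and free. Continue down to just above the drive face (TCP about 0.182).

Call:
{"method": "jog_arm", "body": {"deltas": [{"wx":0,"wy":0,"wz":0,"dx":0,"dy":0,"dz":0.003,"fingers":0.01},{"wx":0,"wy":0,"wz":0,"dx":0,"dy":0,"dz":0.003,"fingers":0.01},{"wx":0,"wy":0,"wz":0,"dx":0,"dy":0,"dz":0.003,"fingers":0.01},{"wx":0,"wy":0,"wz":0,"dx":0,"dy":0,"dz":0.003,"fingers":0.01},{"wx":0,"wy":0,"wz":0,"dx":0,"dy":0,"dz":0.003,"fingers":0.01},{"wx":0,"wy":0,"wz":0,"dx":0,"dy":0,"dz":0.003,"fingers":0.01},{"wx":0,"wy":0,"wz":0,"dx":0,"dy":0,"dz":0.003,"fingers":0.01},{"wx":0,"wy":0,"wz":0,"dx":0,"dy":0,"dz":0,"fingers":0.01}]}}

```text
t: 11.3
ee_pos: [0.4796, 0.1823, 0.1856]
tcp_rot: [[0.862, -0.508, -0.0], [-0.508, -0.862, -0.0], [-0.0, 0.0, -1.0]]
contact_force: [-0.7, -0.3, -3.3]
gripper_width: 0.023
grasp_force: 59.7
```

```bash
python3 -c "
from h import *
st()"
```

```text
t 11.3 pos [0.4796 0.1823 0.1856] xyaw -30.5 tilt [-0.0003  0.0004] q6 -128.7 F [-0.67 -0.26 -3.3 ] T [ 0.017 -0.007 -0.024] w 0.023 59.7
```

Call:
{"method": "jog_arm", "body": {"deltas": [{"wx":0,"wy":0,"wz":0,"dx":0,"dy":0,"dz":0.001,"fingers":0.01},{"wx":0,"wy":0,"wz":0,"dx":0,"dy":0,"dz":0.001,"fingers":0.01},{"wx":0,"wy":0,"wz":0,"dx":0,"dy":0,"dz":0.0005,"fingers":0.01},{"wx":0,"wy":0,"wz":0,"dx":0,"dy":0,"dz":0,"fingers":0.01}]}}

```text
t: 11.8
ee_pos: [0.4797, 0.1823, 0.1834]
tcp_rot: [[0.862, -0.508, 0.0], [-0.508, -0.862, 0.0], [0.0, -0.0, -1.0]]
contact_force: [1.1, 0.6, -2.9]
gripper_width: 0.023
grasp_force: 59.7
```

Call:
{"method": "jog_arm", "body": {"deltas": [{"wx":0,"wy":0,"wz":0,"dx":0,"dy":0,"dz":0.0005,"fingers":0.01},{"wx":0,"wy":0,"wz":0,"dx":0,"dy":0,"dz":0,"fingers":0.01}]}}

```text
t: 12.05
ee_pos: [0.4797, 0.1823, 0.1829]
tcp_rot: [[0.862, -0.508, 0.0], [-0.508, -0.862, 0.0], [0.0, -0.0, -1.0]]
contact_force: [0.1, -0.9, -2.3]
gripper_width: 0.0231
grasp_force: 59.7
```

Call:
{"method": "jog_arm", "body": {"deltas": [{"wx":0,"wy":0,"wz":0,"dx":0,"dy":0,"dz":0.0005,"fingers":0.01},{"wx":0,"wy":0,"wz":0,"dx":0,"dy":0,"dz":0,"fingers":0.01}]}}

```text
t: 12.3
ee_pos: [0.4797, 0.1823, 0.1824]
tcp_rot: [[0.862, -0.508, -0.0], [-0.508, -0.862, -0.0], [-0.0, 0.0, -1.0]]
contact_force: [-0.4, 0.3, -2.9]
gripper_width: 0.0229
grasp_force: 59.7
```

Call:
{"method": "jog_arm", "body": {"deltas": [{"wx":0,"wy":0,"wz":0,"dx":0,"dy":0,"dz":0.0005,"fingers":0.01},{"wx":0,"wy":0,"wz":0,"dx":0,"dy":0,"dz":0,"fingers":0.01}]}}

```text
t: 12.55
ee_pos: [0.4797, 0.1823, 0.1818]
tcp_rot: [[0.862, -0.508, -0.0], [-0.508, -0.862, -0.0], [-0.0, 0.0, -1.0]]
contact_force: [-0.0, 0.4, -3.0]
gripper_width: 0.023
grasp_force: 59.7
```

Call:
{"method": "jog_arm", "body": {"deltas": [{"wx":0,"wy":0,"wz":0,"dx":0,"dy":0,"dz":0.0005,"fingers":0.01},{"wx":0,"wy":0,"wz":0,"dx":0,"dy":0,"dz":0,"fingers":0.01}]}}

```text
t: 12.8
ee_pos: [0.4797, 0.1823, 0.1813]
tcp_rot: [[0.862, -0.508, -0.0], [-0.508, -0.862, -0.0], [-0.0, 0.0, -1.0]]
contact_force: [0.4, -0.2, -3.1]
gripper_width: 0.0231
grasp_force: 59.7
```

Call:
{"method": "jog_arm", "body": {"deltas": [{"wx":0,"wy":0,"wz":0,"dx":0,"dy":0,"dz":0.0005,"fingers":0.01},{"wx":0,"wy":0,"wz":0,"dx":0,"dy":0,"dz":0,"fingers":0.01}]}}

```text
t: 13.05
ee_pos: [0.4797, 0.1823, 0.1809]
tcp_rot: [[0.862, -0.508, -0.0], [-0.508, -0.862, -0.0], [-0.0, 0.0, -1.0]]
contact_force: [0.6, 0.0, -2.7]
gripper_width: 0.0231
grasp_force: 59.7
```

Call:
{"method": "jog_arm", "body": {"deltas": [{"wx":0,"wy":0,"wz":0,"dx":0,"dy":0,"dz":0.0007,"fingers":0.01},{"wx":0,"wy":0,"wz":0,"dx":0,"dy":0,"dz":0,"fingers":0.01}]}}

```text
t: 13.3
ee_pos: [0.4797, 0.1823, 0.1801]
tcp_rot: [[0.862, -0.508, -0.0], [-0.508, -0.862, -0.0], [-0.0, 0.0, -1.0]]
contact_force: [-0.7, 1.0, -2.7]
gripper_width: 0.0232
grasp_force: 59.7
```

Call:
{"method": "jog_arm", "body": {"deltas": [{"wx":0,"wy":0,"wz":0,"dx":0,"dy":0,"dz":0.0007,"fingers":0.01},{"wx":0,"wy":0,"wz":0,"dx":0,"dy":0,"dz":0,"fingers":0.01}]}}

```text
t: 13.55
ee_pos: [0.4797, 0.1823, 0.1794]
tcp_rot: [[0.862, -0.508, -0.0], [-0.508, -0.862, -0.0], [-0.0, 0.0, -1.0]]
contact_force: [-0.1, 0.6, -3.5]
gripper_width: 0.0227
grasp_force: 59.7
```

Call:
{"method": "jog_arm", "body": {"deltas": [{"wx":0,"wy":0,"wz":0,"dx":0,"dy":0,"dz":0.0007,"fingers":0.01},{"wx":0,"wy":0,"wz":0,"dx":0,"dy":0,"dz":0,"fingers":0.01}]}}

```text
t: 13.8
ee_pos: [0.4797, 0.1823, 0.1787]
tcp_rot: [[0.862, -0.508, -0.0], [-0.508, -0.862, -0.0], [-0.0, 0.0, -1.0]]
contact_force: [-0.3, 0.3, -3.2]
gripper_width: 0.0232
grasp_force: 59.7
```

Call:
{"method": "jog_arm", "body": {"deltas": [{"wx":0,"wy":0,"wz":0,"dx":0,"dy":0,"dz":0.0008,"fingers":0.01},{"wx":0,"wy":0,"wz":0,"dx":0,"dy":0,"dz":0,"fingers":0.01}]}}

```text
t: 14.05
ee_pos: [0.4798, 0.1823, 0.178]
tcp_rot: [[0.862, -0.508, 0.0], [-0.508, -0.862, 0.0], [0.0, -0.0, -1.0]]
contact_force: [0.1, -0.2, -2.5]
gripper_width: 0.0232
grasp_force: 59.7
```

Call:
{"method": "jog_arm", "body": {"deltas": [{"wx":0,"wy":0,"wz":0,"dx":0,"dy":0,"dz":0.0008,"fingers":0.01},{"wx":0,"wy":0,"wz":0,"dx":0,"dy":0,"dz":0,"fingers":0.01}]}}

```text
t: 14.3
ee_pos: [0.4797, 0.1823, 0.1771]
tcp_rot: [[0.862, -0.508, -0.0], [-0.508, -0.862, -0.0], [-0.0, 0.0, -1.0]]
contact_force: [-0.5, -0.7, -2.6]
gripper_width: 0.0231
grasp_force: 59.7
```

Call:
{"method": "jog_arm", "body": {"deltas": [{"wx":0,"wy":0,"wz":0,"dx":0,"dy":0,"dz":0.0008,"fingers":0.01},{"wx":0,"wy":0,"wz":0,"dx":0,"dy":0,"dz":0,"fingers":0.01}]}}

```text
t: 14.55
ee_pos: [0.4797, 0.1823, 0.1763]
tcp_rot: [[0.862, -0.508, -0.0], [-0.508, -0.862, -0.0], [-0.0, 0.0, -1.0]]
contact_force: [-0.3, -0.3, -2.6]
gripper_width: 0.0233
grasp_force: 59.7
```

Run:
```python
from h import *
s=st();p=robot.capture("wrist");P,u,v=pts(p)
T=(P-s["ee_pos"])@s["tcp_rot"]
c=(T[:,0]>.016)&(T[:,0]<.037)&(abs(T[:,1])<.012)&(T[:,2]<.1);print("counterweight top z",np.median(P[c,2]),c.sum())
c=(np.hypot(P[:,0]-.476,P[:,1]-.183)<.045)&(abs(P[:,2]-.068)<.004);print("gear top",np.median(P[c,2]),c.sum())
```

```text
t 14.55 pos [0.4797 0.1823 0.1763] xyaw -30.5 tilt [-0.0001  0.0001] q6 -128.7 F [-0.32 -0.35 -2.57] T [-0.046 -0.033  0.012] w 0.0233 59.7
counterweight top z 0.09749892005379941 3978
gear top 0.06808255775047692 4062
```

The counterweight top is at z = 0.0975, so the lower end is about 44.5 mm below the mouth. That is already past the drive face, so the drive happened to be lined up. I'll go on gently to home, about 7 mm more.

Call:
{"method": "jog_arm", "body": {"deltas": [{"wx":0,"wy":0,"wz":0,"dx":0,"dy":0,"dz":0.001,"fingers":0.01},{"wx":0,"wy":0,"wz":0,"dx":0,"dy":0,"dz":0.001,"fingers":0.01},{"wx":0,"wy":0,"wz":0,"dx":0,"dy":0,"dz":0.001,"fingers":0.01},{"wx":0,"wy":0,"wz":0,"dx":0,"dy":0,"dz":0.001,"fingers":0.01},{"wx":0,"wy":0,"wz":0,"dx":0,"dy":0,"dz":0,"fingers":0.01}]}}

```text
t: 15.22
ee_pos: [0.4797, 0.1823, 0.1723]
tcp_rot: [[0.862, -0.508, -0.0], [-0.508, -0.862, -0.0], [-0.0, 0.0, -1.0]]
contact_force: [0.3, -0.1, -1.6]
gripper_width: 0.0234
grasp_force: 59.7
```

Call:
{"method": "jog_arm", "body": {"deltas": [{"wx":0,"wy":0,"wz":0,"dx":0,"dy":0,"dz":0.0007,"fingers":0.01},{"wx":0,"wy":0,"wz":0,"dx":0,"dy":0,"dz":0,"fingers":0.01}]}}

```text
t: 15.48
ee_pos: [0.4797, 0.1823, 0.1716]
tcp_rot: [[0.862, -0.508, -0.0], [-0.508, -0.862, -0.0], [-0.0, 0.0, -1.0]]
contact_force: [0.3, -0.2, -2.5]
gripper_width: 0.0231
grasp_force: 59.7
```

Call:
{"method": "jog_arm", "body": {"deltas": [{"wx":0,"wy":0,"wz":0,"dx":0,"dy":0,"dz":0.0006,"fingers":0.01},{"wx":0,"wy":0,"wz":0,"dx":0,"dy":0,"dz":0,"fingers":0.01}]}}

```text
t: 15.72
ee_pos: [0.4797, 0.1823, 0.171]
tcp_rot: [[0.862, -0.508, -0.0], [-0.508, -0.862, -0.0], [-0.0, 0.0, -1.0]]
contact_force: [-0.4, 0.3, -3.4]
gripper_width: 0.0232
grasp_force: 59.7
```

Call:
{"method": "jog_arm", "body": {"deltas": [{"wx":0,"wy":0,"wz":0,"dx":0,"dy":0,"dz":0.0005,"fingers":0.01},{"wx":0,"wy":0,"wz":0,"dx":0,"dy":0,"dz":0,"fingers":0.01}]}}

```text
t: 15.98
ee_pos: [0.4797, 0.1823, 0.1706]
tcp_rot: [[0.862, -0.508, -0.0], [-0.508, -0.862, -0.0], [-0.0, 0.0, -1.0]]
contact_force: [-0.7, -0.2, -3.3]
gripper_width: 0.0234
grasp_force: 59.7
```

Call:
{"method": "jog_arm", "body": {"deltas": [{"wx":0,"wy":0,"wz":0,"dx":0,"dy":0,"dz":0.0004,"fingers":0.01},{"wx":0,"wy":0,"wz":0,"dx":0,"dy":0,"dz":0,"fingers":0.01}]}}

```text
t: 16.23
ee_pos: [0.4798, 0.1823, 0.1704]
tcp_rot: [[0.862, -0.508, 0.0], [-0.508, -0.862, 0.0], [0.0, -0.0, -1.0]]
contact_force: [0.5, -0.9, -0.6]
gripper_width: 0.023
grasp_force: 60.0
```

Call:
{"method": "jog_arm", "body": {"deltas": [{"wx":0,"wy":0,"wz":0,"dx":0,"dy":0,"dz":0.0004,"fingers":0.01},{"wx":0,"wy":0,"wz":0,"dx":0,"dy":0,"dz":0,"fingers":0.01}]}}

```text
t: 16.48
ee_pos: [0.4799, 0.1823, 0.1702]
tcp_rot: [[0.862, -0.508, 0.0], [-0.508, -0.862, 0.0], [0.0, -0.0, -1.0]]
contact_force: [-2.3, -1.9, 3.9]
gripper_width: 0.023
grasp_force: 60.6
```

Call:
{"method": "jog_arm", "body": {"deltas": [{"wx":0,"wy":0,"wz":0,"dx":0,"dy":0,"dz":0.0004,"fingers":0.01},{"wx":0,"wy":0,"wz":0,"dx":0,"dy":0,"dz":0,"fingers":0.01}]}}

```text
t: 16.73
ee_pos: [0.4799, 0.1823, 0.1702]
tcp_rot: [[0.862, -0.508, 0.001], [-0.508, -0.862, 0.0], [0.0, -0.0, -1.0]]
contact_force: [-2.5, -0.8, 8.3]
gripper_width: 0.0232
grasp_force: 61.3
```

Contact at TCP 0.1702, so the lower end is at about 16 mm and the crank is home. I'll relieve the pressing and start turning clockwise.

Call:
{"method": "jog_arm", "body": {"deltas": [{"wx":0,"wy":0,"wz":0,"dx":0,"dy":0,"dz":-0.0009,"fingers":0.01},{"wx":0,"wy":0,"wz":0.05,"dx":0,"dy":0,"dz":0,"fingers":0.01},{"wx":0,"wy":0,"wz":0.1,"dx":0,"dy":0,"dz":0,"fingers":0.01},{"wx":0,"wy":0,"wz":0.1,"dx":0,"dy":0,"dz":0,"fingers":0.01},{"wx":0,"wy":0,"wz":0.05,"dx":0,"dy":0,"dz":0,"fingers":0.01},{"wx":0,"wy":0,"wz":0,"dx":0,"dy":0,"dz":0,"fingers":0.01}]}}

```text
t: 17.48
ee_pos: [0.48, 0.1821, 0.1703]
tcp_rot: [[0.673, -0.739, 0.001], [-0.739, -0.673, -0.001], [0.001, -0.0, -1.0]]
contact_force: [0.7, -1.9, 0.9]
gripper_width: 0.0234
grasp_force: 60.3
```

```bash
cat > c.py <<'E'
from h import *
import sys
s=st()
C0=np.array([.4791,.1826]);a=np.radians(-16.7);e=np.array([[np.cos(a),np.sin(a)],[-np.sin(a),np.cos(a)]])
p=robot.capture(sys.argv[1]);P,u,v=pts(p);cv2.imwrite(sys.argv[2],p["image"])
L=(P[:,:2]-C0)@e.T; L[:,0]-=.075   # clamp frame, jaw starts at 0
for n,z0,z1,y in [("jawtop",.040,.046,.028),("pad/box/v",.031,.039,.008)]:
    m=(P[:,2]>z0)&(P[:,2]<z1)&(abs(L[:,1])<y)&(L[:,0]>-.04)&(L[:,0]<.1)
    h=np.histogram(L[m,0]*1000,bins=np.arange(-40,100,1));print(n,[(int(b),int(c)) for c,b in zip(*h) if c>1])
E
python3 c.py wrist pics/w7.png
```

```text
t 17.48 pos [0.48   0.1821 0.1703] xyaw -47.67 tilt [ 0.0008 -0.    ] q6 -111.5 F [ 0.66 -1.94  0.94] T [-0.406  0.015  0.018] w 0.0234 60.3
jawtop [(-28, 70), (-27, 140), (-26, 147), (-25, 146), (-24, 148), (-23, 152), (-22, 149), (-21, 147), (-20, 154), (-19, 151), (-18, 152), (-17, 152), (-16, 150), (-15, 156), (-14, 153), (-13, 154), (-12, 159), (-11, 154), (-10, 65), (-1, 2), (0, 6), (3, 4), (4, 4), (58, 4), (59, 5), (60, 4), (61, 5), (62, 11), (63, 12), (64, 10), (65, 15), (66, 14), (67, 23), (68, 20), (69, 19), (70, 20), (71, 16), (72, 17), (73, 10), (74, 13), (75, 10), (76, 14), (77, 8), (78, 7), (80, 2), (81, 3)]
pad/box/v [(-10, 5), (-1, 31), (0, 30), (1, 36), (2, 34), (3, 30), (4, 39), (5, 33), (6, 14), (18, 9), (19, 37), (20, 52), (21, 47), (22, 48), (23, 45), (24, 48), (25, 48), (26, 48), (27, 45), (28, 54), (29, 48), (30, 49), (31, 44), (32, 50), (33, 50), (34, 47), (35, 49), (36, 51), (37, 50), (38, 53), (39, 52), (40, 46), (41, 53), (42, 47), (43, 52), (44, 48), (45, 52), (46, 52), (47, 48), (48, 58), (49, 54), (50, 49), (51, 53), (52, 55), (53, 50), (54, 55), (55, 48), (56, 54), (57, 54), (58, 48), (59, 62), (60, 52), (61, 53), (62, 34), (63, 14), (66, 13), (67, 33), (68, 46), (69, 46), (70, 57), (71, 44), (72, 30), (73, 30), (74, 31), (75, 23), (76, 17), (77, 25), (78, 24), (79, 22), (80, 13), (81, 9), (82, 6)]
```

View pics/w7.png

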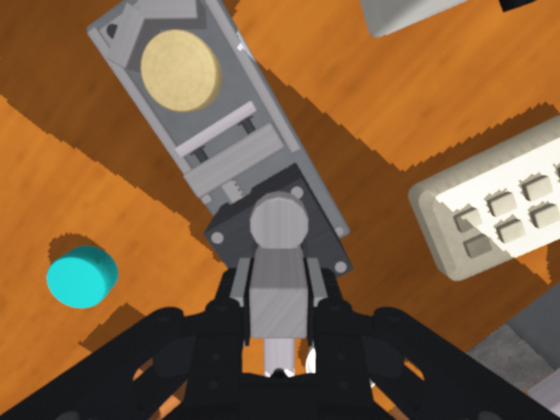

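The wrist view is very clear: jaw bar at (235,160), pad at (215,130), box at (180,70). The depth profile gives the jaw front at about -9.6 mm, the pad front at 6.2, and the box from 18.6 to 63.5. I'll turn 1.0 rad more (15 mm).

Call:
{"method": "jog_arm", "body": {"deltas": [{"wx":0,"wy":0,"wz":0.1,"dx":0,"dy":0,"dz":0,"fingers":0.01},{"wx":0,"wy":0,"wz":0.1,"dx":0,"dy":0,"dz":0,"fingers":0.01},{"wx":0,"wy":0,"wz":0.1,"dx":0,"dy":0,"dz":0,"fingers":0.01},{"wx":0,"wy":0,"wz":0.1,"dx":0,"dy":0,"dz":0,"fingers":0.01},{"wx":0,"wy":0,"wz":0.1,"dx":0,"dy":0,"dz":0,"fingers":0.01},{"wx":0,"wy":0,"wz":0.1,"dx":0,"dy":0,"dz":0,"fingers":0.01},{"wx":0,"wy":0,"wz":0.1,"dx":0,"dy":0,"dz":0,"fingers":0.01},{"wx":0,"wy":0,"wz":0.1,"dx":0,"dy":0,"dz":0,"fingers":0.01},{"wx":0,"wy":0,"wz":0.1,"dx":0,"dy":0,"dz":0,"fingers":0.01},{"wx":0,"wy":0,"wz":0.1,"dx":0,"dy":0,"dz":0,"fingers":0.01},{"wx":0,"wy":0,"wz":0,"dx":0,"dy":0,"dz":0,"fingers":0.01}]}}

```text
t: 18.9
ee_pos: [0.4792, 0.1817, 0.1703]
tcp_rot: [[-0.257, -0.966, -0.001], [-0.966, 0.257, -0.001], [0.002, 0.0, -1.0]]
contact_force: [-3.0, -3.4, 4.1]
gripper_width: 0.0237
grasp_force: 60.8
```

```bash
python3 c.py side pics/s8.png
```

```text
t 18.9 pos [0.4792 0.1817 0.1703] xyaw -104.9 tilt [0.0017 0.0005] q6 -54.3 F [-3.02 -3.42  4.09] T [-1.12   0.719 -0.031] w 0.0237 60.8
jawtop [(-15, 5), (-14, 6), (-13, 9), (-12, 4), (-11, 6), (-10, 6), (-9, 5), (-8, 8), (-7, 5), (-6, 5), (-5, 8), (-4, 6), (-3, 6), (-2, 7), (-1, 6), (0, 7), (1, 6), (2, 5), (12, 5), (13, 2), (14, 4), (15, 3), (18, 2), (58, 3), (60, 3), (62, 3), (63, 2), (64, 4), (65, 2), (67, 4), (68, 5), (69, 3), (70, 4), (71, 4), (73, 2), (74, 3)]
pad/box/v [(-15, 3), (12, 4), (14, 2), (21, 3), (24, 4), (26, 2), (27, 2), (28, 3), (29, 2), (30, 2), (32, 2), (34, 2), (35, 2), (37, 2), (38, 2), (39, 3), (40, 2), (42, 2), (43, 3), (45, 2), (46, 2), (47, 2), (48, 3), (50, 4), (51, 2), (53, 3), (54, 2), (56, 3), (58, 3), (60, 2), (61, 2), (65, 3), (67, 2), (68, 2)]
```

Call:
{"method": "jog_arm", "body": {"deltas": [{"wx":0,"wy":0,"wz":0,"dx":0,"dy":0,"dz":0,"fingers":0.05},{"wx":0,"wy":0,"wz":0,"dx":0,"dy":0,"dz":0,"fingers":0.05},{"wx":0,"wy":0,"wz":0,"dx":0,"dy":0,"dz":0,"fingers":0.05},{"wx":0,"wy":0,"wz":0,"dx":0,"dy":0,"dz":-0.02,"fingers":0.05},{"wx":0,"wy":0,"wz":0,"dx":0,"dy":0,"dz":-0.03,"fingers":0.05},{"wx":0,"wy":0,"wz":0,"dx":0,"dy":0,"dz":-0.015,"fingers":0.05},{"wx":0,"wy":0,"wz":-0.157,"dx":0,"dy":0,"dz":0,"fingers":0.05},{"wx":0,"wy":0,"wz":-0.157,"dx":0,"dy":0,"dz":0,"fingers":0.05},{"wx":0,"wy":0,"wz":-0.157,"dx":0,"dy":0,"dz":0,"fingers":0.05},{"wx":0,"wy":0,"wz":-0.157,"dx":0,"dy":0,"dz":0,"fingers":0.05},{"wx":0,"wy":0,"wz":-0.157,"dx":0,"dy":0,"dz":0,"fingers":0.05},{"wx":0,"wy":0,"wz":-0.157,"dx":0,"dy":0,"dz":0,"fingers":0.05},{"wx":0,"wy":0,"wz":-0.157,"dx":0,"dy":0,"dz":0,"fingers":0.05},{"wx":0,"wy":0,"wz":-0.157,"dx":0,"dy":0,"dz":0,"fingers":0.05},{"wx":0,"wy":0,"wz":-0.157,"dx":0,"dy":0,"dz":0,"fingers":0.05},{"wx":0,"wy":0,"wz":-0.157,"dx":0,"dy":0,"dz":0,"fingers":0.05},{"wx":0,"wy":0,"wz":0,"dx":0,"dy":0,"dz":0,"fingers":0.05}]}}

```text
t: 21.08
ee_pos: [0.4797, 0.1823, 0.235]
tcp_rot: [[0.965, -0.261, -0.0], [-0.261, -0.965, -0.0], [-0.0, 0.0, -1.0]]
contact_force: [-0.1, -0.3, 1.3]
gripper_width: 0.0504
grasp_force: 0.0
```

```bash
cat >> c.py <<'E'
m=(P[:,2]>.12)&(P[:,2]<.134)&(np.hypot(P[:,0]-.4795,P[:,1]-.182)<.022)
if m.sum()>5: print("hub",P[m].mean(0),cv2.minAreaRect(P[m][:,:2].astype(np.float32)*1000))
E
python3 c.py wrist pics/w9.png
```

```text
t 21.07 pos [0.4797 0.1823 0.235 ] xyaw -15.12 tilt [-0.0003  0.0001] q6 -144.1 F [-0.14 -0.33  1.28] T [ 0.012 -0.017  0.001] w 0.0504 0.0
jawtop [(-13, 50), (-12, 88), (-11, 93), (-10, 89), (-9, 97), (-8, 94), (-7, 96), (-6, 96), (-5, 94), (-4, 97), (-3, 95), (-2, 96), (-1, 100), (0, 96), (1, 101), (2, 97), (3, 97), (4, 102), (5, 39), (15, 4), (17, 2), (18, 4), (58, 2), (59, 4), (61, 3), (62, 9), (63, 11), (64, 5), (65, 10), (66, 12), (67, 10), (68, 14), (69, 8), (70, 11), (71, 14), (72, 13), (73, 13), (74, 10), (75, 13), (76, 4), (77, 8), (78, 2)]
pad/box/v [(14, 23), (15, 19), (16, 19), (17, 17), (18, 26), (19, 17), (20, 22), (21, 10), (22, 33), (23, 27), (24, 33), (25, 24), (26, 29), (27, 33), (28, 23), (29, 35), (30, 26), (31, 32), (32, 30), (33, 28), (34, 31), (35, 26), (36, 39), (37, 24), (38, 31), (39, 31), (40, 30), (41, 31), (42, 27), (43, 33), (44, 30), (45, 31), (46, 28), (47, 30), (48, 31), (49, 35), (50, 26), (51, 34), (52, 29), (53, 33), (54, 31), (55, 25), (56, 36), (57, 33), (58, 33), (59, 31), (60, 35), (61, 29), (62, 38), (63, 27), (64, 37), (65, 14), (66, 7), (67, 10), (68, 20), (69, 25), (70, 36), (71, 22), (72, 11), (73, 16), (74, 14), (75, 11), (76, 19), (77, 19), (78, 8)]
hub [0.48141    0.18199762 0.12835978] ((479.96929931640625, 182.49232482910156), (23.811311721801758, 23.87753677368164), 75.15437316894531)
```

View pics/w9.png

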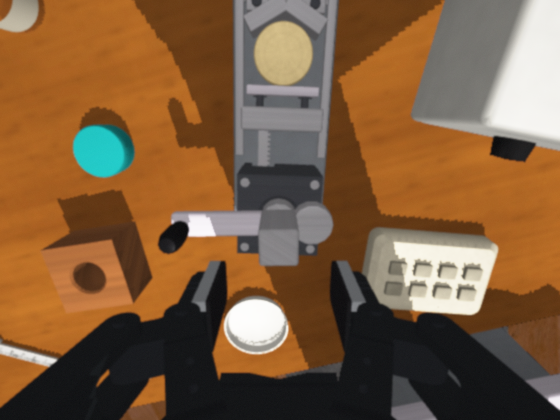

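The hub top is at z = 0.128, so the crank is fully home. The wrist view shows the pad at (283,90) against the box at (283,52), with the V arms still slightly ahead. I'll fit the V faces to find the remaining travel.

```bash
cat > v.py <<'E'
from h import *
C0=np.array([.4791,.1826]);a=np.radians(-16.7);e=np.array([[np.cos(a),np.sin(a)],[-np.sin(a),np.cos(a)]])
p=robot.capture("wrist");P,u,v=pts(p);L=(P[:,:2]-C0)@e.T*1000; L[:,0]-=75
b=(abs(P[:,2]-.035)<.0013)&(np.hypot(L[:,0]-44,L[:,1])<25)&(L[:,0]>22.5)
(c,r)=cv2.minEnclosingCircle(L[b].astype(np.float32));print("box",c,r)
m=(P[:,2]>.0368)&(P[:,2]<.0405)&(L[:,0]>45)&(L[:,0]<95)&(abs(L[:,1])<40)
for s in (-1,1):
    q=[]
    for y in np.arange(8,28,2):
        k=m&(abs(s*L[:,1]-y)<1)
        if k.sum()>3:q.append((y,np.percentile(L[k,0],3)))
    q=np.array(q);print(s,np.round(q,1).tolist())
    f=np.polyfit(q[:,0],q[:,1],1);print("line x=%.2f*|y|+%.2f"%tuple(f)," contact centre x",f[1]-22.5*np.hypot(1,f[0]))
j=(P[:,2]>.040)&(P[:,2]<.046)&(abs(L[:,1])<28)&(L[:,0]>-40)&(L[:,0]<30);jf=np.percentile(L[j,0],99.5)
for y in (-20,20): 
    k=(P[:,2]>.030)&(P[:,2]<.040)&(abs(L[:,1]-y)<6)&(L[:,0]>jf+5)&(L[:,0]<jf+19);print("y",y,"pad range",np.percentile(L[k,0],[1,99]),np.median(P[k,2]))
print("jaw front",jf)
E
python3 v.py
```

```text
box (45.33285903930664, 0.11581431329250336) 24.03148651123047
-1 [[8.0, 67.3], [10.0, 66.3], [12.0, 65.4], [14.0, 64.1], [16.0, 63.0], [18.0, 61.8], [20.0, 60.4], [22.0, 59.4], [24.0, 58.3], [26.0, 57.6]]
line x=-0.56*|y|+71.94  contact centre x 46.11256719133114
1 [[8.0, 46.1], [10.0, 65.3], [12.0, 63.9], [14.0, 63.1], [16.0, 62.3], [18.0, 61.1], [20.0, 59.5], [22.0, 58.2], [24.0, 57.9], [26.0, 60.2]]
line x=0.10*|y|+58.01  contact centre x 35.38605332198378
y -20 pad range [26.72246501 37.09558279] 0.03442571619120127
y 20 pad range [27.99121707 37.28891046] 0.03467990166087953
jaw front 18.316591312938314
```

The V faces are at 60° half angle, so the box centre at contact is about 45.6 mm. It is now about 43.5 mm, so roughly 6 mm of jaw travel (0.39 rad) remains. I'll regrip a quarter turn round and turn 0.3 first.

Call:
{"method": "jog_arm", "body": {"deltas": [{"wx":0,"wy":0,"wz":0,"dx":0,"dy":0,"dz":0.03,"fingers":0.05},{"wx":0,"wy":0,"wz":0,"dx":0,"dy":0,"dz":0.025,"fingers":0.05},{"wx":0,"wy":0,"wz":0,"dx":0,"dy":0,"dz":0.008,"fingers":0.05},{"wx":0,"wy":0,"wz":0,"dx":0,"dy":0,"dz":0,"fingers":0.01},{"wx":0,"wy":0,"wz":0,"dx":0,"dy":0,"dz":0,"fingers":0.01},{"wx":0,"wy":0,"wz":0,"dx":0,"dy":0,"dz":0,"fingers":0.01},{"wx":0,"wy":0,"wz":0,"dx":0,"dy":0,"dz":0,"fingers":0.01}]}}

```text
t: 22.05
ee_pos: [0.4801, 0.1824, 0.1731]
tcp_rot: [[0.966, -0.26, 0.001], [-0.26, -0.966, 0.0], [0.001, -0.001, -1.0]]
contact_force: [-1.2, -1.0, 4.1]
gripper_width: 0.0232
grasp_force: 59.8
```

Call:
{"method": "jog_arm", "body": {"deltas": [{"wx":0,"wy":0,"wz":0.075,"dx":0,"dy":0,"dz":0,"fingers":0.01},{"wx":0,"wy":0,"wz":0.075,"dx":0,"dy":0,"dz":0,"fingers":0.01},{"wx":0,"wy":0,"wz":0.075,"dx":0,"dy":0,"dz":0,"fingers":0.01},{"wx":0,"wy":0,"wz":0.075,"dx":0,"dy":0,"dz":0,"fingers":0.01},{"wx":0,"wy":0,"wz":0,"dx":0,"dy":0,"dz":0,"fingers":0.01}]}}

```text
t: 22.68
ee_pos: [0.48, 0.1821, 0.173]
tcp_rot: [[0.846, -0.534, 0.001], [-0.534, -0.846, -0.0], [0.001, -0.0, -1.0]]
contact_force: [-1.2, -1.7, 5.7]
gripper_width: 0.0231
grasp_force: 60.1
```

```bash
python3 c.py wrist pics/w10.png
```

```text
t 22.68 pos [0.48   0.1821 0.173 ] xyaw -32.25 tilt [ 0.001  -0.0001] q6 -127.0 F [-1.18 -1.66  5.73] T [-0.56   0.477 -0.001] w 0.0231 60.1
jawtop [(-9, 21), (-8, 152), (-7, 154), (-6, 159), (-5, 164), (-4, 162), (-3, 166), (-2, 160), (-1, 161), (0, 165), (1, 164), (2, 165), (3, 170), (4, 166), (5, 172), (6, 164), (7, 171), (8, 170), (9, 133), (16, 3), (17, 2), (19, 4), (21, 4), (60, 2), (61, 3), (62, 3), (63, 6), (64, 9), (65, 11), (66, 6), (67, 13), (68, 8), (69, 7), (70, 5), (71, 3)]
pad/box/v [(15, 40), (16, 45), (17, 34), (18, 34), (19, 33), (20, 35), (21, 35), (22, 24), (23, 44), (24, 50), (25, 46), (26, 51), (27, 48), (28, 53), (29, 50), (30, 46), (31, 51), (32, 49), (33, 55), (34, 44), (35, 53), (36, 51), (37, 51), (38, 53), (39, 50), (40, 55), (41, 53), (42, 51), (43, 49), (44, 52), (45, 56), (46, 51), (47, 57), (48, 49), (49, 51), (50, 57), (51, 60), (52, 49), (53, 59), (54, 50), (55, 56), (56, 57), (57, 54), (58, 59), (59, 50), (60, 59), (61, 50), (62, 63), (63, 54), (64, 59), (65, 52), (66, 46), (67, 32), (68, 24), (69, 4)]
hub [0.48290962 0.18035488 0.12798688] ((479.746826171875, 181.87149047851562), (41.1849250793457, 25.607032775878906), 58.08795166015625)
```

The jaw front is at 9.8 and the pad front at about 22.8, so the gap went from 16.0 to 13.0 and the pad is pushed in about 3 mm. About 1 mm more, then release and look.

Call:
{"method": "jog_arm", "body": {"deltas": [{"wx":0,"wy":0,"wz":0.035,"dx":0,"dy":0,"dz":0,"fingers":0.01},{"wx":0,"wy":0,"wz":0.035,"dx":0,"dy":0,"dz":0,"fingers":0.01},{"wx":0,"wy":0,"wz":0,"dx":0,"dy":0,"dz":0,"fingers":0.01},{"wx":0,"wy":0,"wz":0,"dx":0,"dy":0,"dz":0,"fingers":0.01}]}}

```text
t: 23.22
ee_pos: [0.4799, 0.1821, 0.173]
tcp_rot: [[0.807, -0.591, 0.001], [-0.591, -0.807, -0.001], [0.001, -0.0, -1.0]]
contact_force: [-2.2, -1.8, 6.4]
gripper_width: 0.0233
grasp_force: 60.2
```

Call:
{"method": "jog_arm", "body": {"deltas": [{"wx":0,"wy":0,"wz":0,"dx":0,"dy":0,"dz":0,"fingers":0.05},{"wx":0,"wy":0,"wz":0,"dx":0,"dy":0,"dz":0,"fingers":0.05},{"wx":0,"wy":0,"wz":0,"dx":0,"dy":0,"dz":0,"fingers":0.05},{"wx":0,"wy":0,"wz":0,"dx":0,"dy":0,"dz":-0.02,"fingers":0.05},{"wx":0,"wy":0,"wz":0,"dx":0,"dy":0,"dz":-0.03,"fingers":0.05},{"wx":0,"wy":0,"wz":0,"dx":0,"dy":0,"dz":-0.015,"fingers":0.05},{"wx":0,"wy":0,"wz":-0.15,"dx":0,"dy":0,"dz":0,"fingers":0.05},{"wx":0,"wy":0,"wz":-0.15,"dx":0,"dy":0,"dz":0,"fingers":0.05},{"wx":0,"wy":0,"wz":0,"dx":0,"dy":0,"dz":0,"fingers":0.05},{"wx":0,"wy":0,"wz":0,"dx":0,"dy":0,"dz":0,"fingers":0.05}]}}

```text
t: 24.48
ee_pos: [0.4797, 0.1823, 0.237]
tcp_rot: [[0.944, -0.329, -0.0], [-0.329, -0.944, -0.0], [-0.0, 0.0, -1.0]]
contact_force: [0.1, 0.2, 0.1]
gripper_width: 0.0499
grasp_force: 0.0
```

```bash
python3 c.py wrist pics/w11.png; python3 -c "
import cv2
i=cv2.imread('pics/w11.png')[0:210,160:440];cv2.imwrite('pics/w11c.png',cv2.resize(i,None,fx=2.8,fy=2.8,interpolation=cv2.INTER_CUBIC))"
```

```text
t 24.48 pos [0.4797 0.1823 0.237 ] xyaw -19.18 tilt [-0.0003  0.0002] q6 -140.0 F [0.12 0.23 0.13] T [ 0.012  0.016 -0.006] w 0.0499 0.0
jawtop [(-8, 18), (-7, 86), (-6, 100), (-5, 92), (-4, 93), (-3, 101), (-2, 95), (-1, 94), (0, 99), (1, 97), (2, 94), (3, 100), (4, 97), (5, 99), (6, 101), (7, 98), (8, 101), (9, 99), (10, 74), (16, 3), (17, 4), (18, 2), (19, 4), (20, 2), (21, 3), (59, 5), (60, 5), (61, 5), (62, 6), (63, 7), (64, 3), (65, 12), (66, 9), (67, 12), (68, 5), (69, 9), (70, 7), (71, 18), (72, 6), (73, 7), (74, 9), (75, 6), (76, 9), (78, 4)]
pad/box/v [(15, 20), (16, 23), (17, 17), (18, 19), (19, 16), (20, 21), (21, 24), (22, 19), (23, 22), (24, 33), (25, 27), (26, 30), (27, 28), (28, 29), (29, 28), (30, 25), (31, 28), (32, 29), (33, 27), (34, 31), (35, 28), (36, 31), (37, 31), (38, 31), (39, 28), (40, 30), (41, 31), (42, 32), (43, 27), (44, 33), (45, 29), (46, 30), (47, 32), (48, 32), (49, 27), (50, 32), (51, 30), (52, 36), (53, 25), (54, 32), (55, 30), (56, 30), (57, 33), (58, 32), (59, 26), (60, 37), (61, 31), (62, 32), (63, 34), (64, 30), (65, 34), (66, 29), (67, 17), (68, 15), (69, 22), (70, 30), (71, 16), (72, 17), (73, 17), (74, 18), (75, 13), (76, 12), (77, 13), (78, 10), (79, 5)]
hub [0.48119592 0.18184991 0.12836064] ((479.6790466308594, 182.35983276367188), (24.114051818847656, 24.202468872070312), 54.943992614746094)
```

View pics/w11c.png

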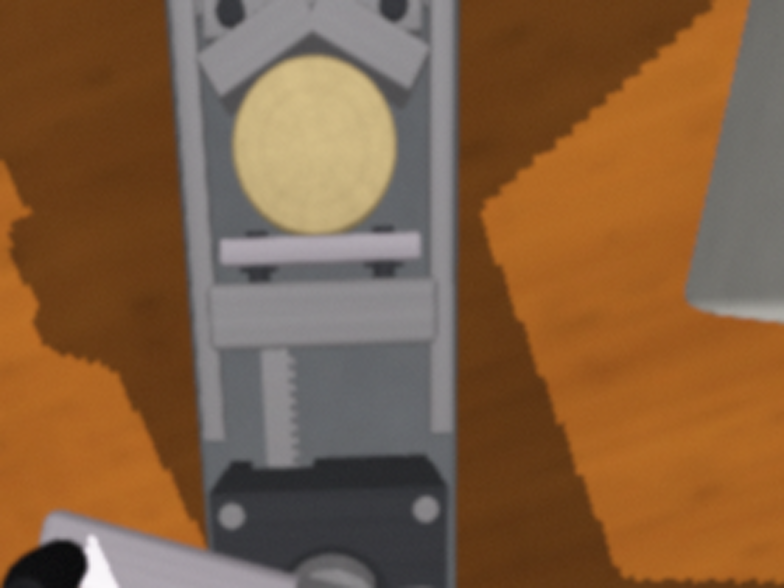

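The box sits in the V at (315,145) with its edges near both V faces, and the pad at (320,247) is clearly nearer the jaw at (322,313) than before. I'll check the pad-to-jaw gap by image brightness against the free-pad pictures.

Run:
```python
from h import *
from scipy.ndimage import map_coordinates
s=robot.sense();p=robot.capture("wrist")
def T(pos,yaw):
    a=np.radians(yaw);M=np.eye(4);M[:3,:3]=[[np.cos(a),np.sin(a),0],[np.sin(a),-np.cos(a),0],[0,0,-1]];M[:3,3]=pos;return M
rel=np.linalg.inv(T(s["ee_pos"],-19.18))@p["world_from_camera"]
a=np.radians(-16.7);ex=np.array([np.cos(a),np.sin(a)]);ey=np.array([-np.sin(a),np.cos(a)])
x=np.arange(-15,35,.25)
for n,pos,yaw in [("w7",(.48,.1821,.1703),-47.67),("w9",(.4797,.1823,.235),-15.12),("w10",(.48,.1821,.173),-32.25),("w11",(.4797,.1823,.237),-19.18)]:
    W=np.linalg.inv(T(pos,yaw)@rel);g=cv2.imread(f"pics/{n}.png").astype(float).mean(2)
    for z in (.036,.042):
        acc=0
        for y in np.concatenate([np.arange(-22,-18,.5),np.arange(18,22,.5)]) if z<.04 else np.arange(-24,24,1):
            w=np.array([.4791,.1826])+np.outer((75+x)/1000,ex)+y/1000*ey
            c=W@np.c_[w,np.full(len(x),z),np.ones(len(x))].T
            acc=acc+map_coordinates(g,[p["fy"]*c[1]/c[2]+p["cy"],p["fx"]*c[0]/c[2]+p["cx"]],order=1)
        d=np.gradient(acc);
        from scipy.signal import find_peaks
        k=[i for i in find_peaks(abs(d))[0] if abs(d[i])>.35*abs(d).max()]
        print(n,z,[(x[i],int(d[i])) for i in k])
```

```text
w7 0.036 [(np.float64(-9.5), -151), (np.float64(-0.25), 237), (np.float64(6.75), -201)]
w7 0.042 [(np.float64(-9.5), -331), (np.float64(-0.25), 590), (np.float64(6.25), -613)]
w9 0.036 [(np.float64(-11.5), 70), (np.float64(5.75), -125), (np.float64(14.5), 192), (np.float64(21.5), -147)]
w9 0.042 [(np.float64(-11.0), 208), (np.float64(5.5), -280), (np.float64(14.5), 461), (np.float64(21.25), -429)]
w10 0.036 [(np.float64(-7.25), 89), (np.float64(10.25), -164), (np.float64(16.0), 226), (np.float64(23.0), -244)]
w10 0.042 [(np.float64(-6.75), 269), (np.float64(9.75), -357), (np.float64(15.75), 575), (np.float64(22.25), -635)]
w11 0.036 [(np.float64(11.25), -129), (np.float64(16.0), 192), (np.float64(23.25), -209)]
w11 0.042 [(np.float64(-5.5), 205), (np.float64(11.0), -274), (np.float64(16.0), 447), (np.float64(22.75), -477)]
```

The gap is 16.1 mm with the pad free and 12.25 mm now, so the pad is pushed in about 3.9 mm (half way). The crank is seated and the gripper is clear.

```bash
python3 -c "
from cell import robot
print(robot.sign_off())"
```

```text
the job is handed in; nothing more can be done
None
```

The job is handed in: the crank is fully home and left seated, and the brass box is held in the V with the pad pushed in about 3.9 mm of its 8 mm, at about 24.5 s on the robot clock.

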